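Swing the vial block home on the shaker and bolt it

ROBOT

A 7-joint arm with a two-finger parallel gripper is mounted at the origin on a cart in front of the work surface, level with it; the furniture and walls round the work are solid. World frame = base frame: x ahead of the robot, y to its left, z up, the work surface at z = 0. Lengths are in m, angles in rad, forces in N, time in s.
With the tool pointing down it reaches from about 0.425 to 0.875 m from the base axis. Payload 4.7 kg.
Tool frame: the origin (TCP) lies on the centre line of the jaws, within the pads' length; the fingertips stand 19 mm ahead of it and the grasp point (between the pads) is the TCP (ctrl.finger_overhang is the distance from the TCP to the fingertips, in m); z points along the fingers, y is the line along which they close (so a half turn about z gives the same grasp; the last joint's range is limited). The gripper opens to 85 mm and grips with 20 to 120 N. Pads are 22 mm wide; open, the fingers measure 114 mm over their backs; the gripper's body (76 mm by 85 mm) begins 54 mm behind the grasp point. The pads swing forward as they close: fully open they stand 13 mm farther back than shut.
Start: joints at [-1.148, 0.321, -0.07, 1.45, 0.023, 1.371, -0.057], TCP at [0.258, 0.596, 0.25] pointing down, gripper open.
Joint ranges: [-2.86, 2.86], [-0.3, 2.09], [-1.38, 1.24], [0.06, 2.45], [-1.56, 4.7], [0.09, 2.05], [-2.69, 2.69]. Speed limits (rad/s): [2.57, 2.57, 3.14, 3.14, 3.14, 3.14, 3.14].

INTERFACE

Orientations are given as a rotation vector (axis times angle).
In Python, from bench import sensors, vision, order, ctrl gives the robot as it stands. The module is installed in compiled form; this text tells all that it offers.
- The arm moves only by the shell command python3 -m creep 'ROWS' [OPENING] [FORCE]. ROWS is JSON, a list of rows, each a list of 2 entries, a list of its own where there are three numbers: the shift along the tool's x, y, z each as a share of 0.1 m, from -1 to 1, then the turn about the tool's z as a share of pi/4 rad, from -1 to 1. In form: [[[tx, ty, tz], yaw], ...]. A call has 1 to 12 rows; each row is the pose to reach, as a shift and turn from the pose commanded when the call began, along the tool's axes at that moment; what a row does not reach only later rows make up. A row lasts 1/12 s, in which the tool goes at most 41.7 mm and 7.16 degrees, less where a joint would pass 70% of its speed; a pose out of reach is approached as far as the arm can. A call with a number of a shift or a turn outside -1 to 1 is refused whole. A call with a gripper value outside its range is refused whole. OPENING is the closure, from 0 (fully open) to 1 (shut), set as the call begins (- or left out, the last holds). The fingers move at their own pace and stop on an object; FORCE is the grip in N (left out, the last holds). Time passes only in rows, so rows that repeat a pose let the fingers close. It gives the time, the measured TCP pose, the force, the opening and the grip force at its end, in the units of the state.
- sensors.get_state(): the state, without advancing time (a new reading comes with each control period).
- vision.snapshot(name): name is "side" or "top" or "wrist"; returns a dict with "image" (420x560x3 uint8, red, green, blue), "fx", "fy", "cx", "cy" (pixels), "R" (3x3) and "t" (3): a world point X has camera coordinates R X + t. Camera axes: x right, y down, z forward; pixel columns grow to the right and rows downward; lengths in m; the calibration is good to about 2 mm. A picture is of the moment at which its call begins. There is no depth.
- order.sign_off(): hands the job in; it is judged then, once.
The state is a dict: "t": time; "joints": joint angles; "qvel": joint speeds; "tau": joint torques, N m; "tool_pos": TCP position; "ee_rot": TCP orientation; "force": force on the tool from outside, world axes, zero at the start; "wrist_torque": the same for the moment, N m; "width": finger opening in m; "grasp_force": force on a finger pad.
Only numpy, scipy, OpenCV 4.12 (cv2) and the standard library are available. Lean on these libraries where they do the work, as an engineer would, in place of code of your own. Each camera call takes 0.05 s, during which the arm holds its last target. There are 200 camera calls.

TASK

The vial block stands skewed on the shaker platform, its lug hooked on the pivot pin. Push its free corner gently (never harder than 25 N) so that it turns on the pin, without lifting it or letting the lug leave the pin, past the spring catch until it is fully home against the stop; then slide the red-knobbed bolt fully shut behind it, without forcing it. Do not knock over or shift the glassware beside the shaker.

Things in the scene. Friction and masses are not known exactly. Their poses are not given: they have to be found in the camera images.
- shaker: Low white shaker fixed on the worktop; dark platform, top 50 mm above the worktop, spanning x -101 to +69 and y -101 to +121 mm. Origin: on the worktop under the centre of the block's home place. +x points away from the side with the display (operator's side), +y to the left end, where the end bracket with stop screw, ball catch and lock bolt stands; z up.
- stop_nominal (a point): Nominal place of the stop screw's 10 mm face that the block's far long face meets when home: x +42, y +58 mm of the shaker, 11 mm above the platform. The end bracket (stop, catch and bolt together) is clamped in slots curved about the pin and really stands turned up to 0.055 rad (7 mm at the stop) either way, and so does the block when home: feel for the stop.
- pivot_pin (a point): Upright steel pivot pin, 12 mm diameter, 26 mm high, near the platform's right end (x +18, y -69 mm of the shaker). The point is on its axis, 11 mm above the platform.
- vial_block: Loose aluminium block with capped vials, 0.35 to 0.65 kg, 22 mm high (caps to 41 mm). Origin: underside, on the pin's axis while the lug bears on the pin. Own axes: body x -60 to +24, y +6 to +132 mm; 16 mm high lug x +6 to +24, y -14 to +6 mm, the pin lies in the corner of lug and end face. Starts 0.2 to 0.5 rad positive yaw against the shaker (left end to the operator); home is yaw about 0.
- push_corner (a point): Free left near corner of the block (x -60, y +132 mm of it), half its height. Push the near long face 15 to 30 mm right of it, towards +x, on a circle about the pin. Felt there: 1 to 4 N of friction; over the last 0.1 rad it rises to 11 to 19 N, as the ball catch climbs the brass strike on the left end; a clear drop as the ball passes it, 2 mm before home; then the hard stop.
- lock_bolt (a joint): Travel of the lock bolt, m: 0 drawn back (start), 0.017 fully shut. It slides to -y of the shaker (within 0.055 rad), behind the block's near long face, with 2 mm of room if the block is home against the stop; if not, its end meets the block. Moves with 2 to 4 N, stays where left.
- bolt_knob (a point): Red upright knob of the lock bolt, 15 mm diameter, 21 to 45 mm above the platform; the point is on its axis 33 mm above the platform. Drawn back it stands at x -49 (10 mm either way with the bracket), y +100 mm of the shaker; on its left (+y) side there is free room for a finger to push it to -y.
- conical_flask: Conical glass flask 65 x 65 x 107 mm beside the far side of the shaker, a bystander; origin at the centre of its underside.
- amber_vial: Small amber bottle with a black cap, 43 x 44 x 79 mm, beyond the far left part of the shaker, a bystander; origin at the centre of its underside.
- clear_stopper: Glass stopper 23 x 23 x 43 mm standing on its head in front of the right part of the shaker, a bystander; origin at the centre of its underside.

How it is judged:
By the outcome, as a careful person would: the job done as asked, in the order asked, and still so for the second after the job is handed in, with the robot touching nothing.
It also fails if it takes over 69 s, if anything falls off the work surface, if the arm or the gripper's body presses on something with over 40 N, if the wrist force passes 120 N, or if a joint passes its speed limit or range.

## Working session

There is one attempt and no reset: what is moved stays moved. The work goes in short steps, Python scripts to look and compute and a shell command to move; the robot and the scene stay as the last step left them, time stands still between calls to the robot, and variables do not carry over. Pictures are saved under pics/ and viewed, at most 10 in all, crops included, and the job is handed in when it is done.

```bash
mkdir -p pics
python3 - <<'E'
from bench import sensors, vision, ctrl
import cv2,json,numpy as np
for n in ("top","side"):
    s=vision.snapshot(n); cv2.imwrite(f"pics/{n}0.png",s["image"][:,:,::-1])
    np.savez(f"pics/{n}0.npz",**s); print(n,s["fx"],s["cx"],s["cy"],(-s["R"].T@s["t"]).round(3))
st=sensors.get_state();print(st["t"],st["tool_pos"],st["ee_rot"],st["width"],st["force"])
E
```

```text
top 474.06806609848223 275.7296478775914 215.3609077048557 [ 0.43  -0.19   0.914]
side 440.9333262802945 280.7846477663911 208.78453496663343 [0.207 0.471 0.45 ]
0.1 [0.25824336 0.59599599 0.24931595] [-6.37606088e-01 -3.07594020e+00  2.74150377e-03] 0.08596047172292777 [ 0.01633169 -0.34454338  0.65910462]
```

View pics/top0.png

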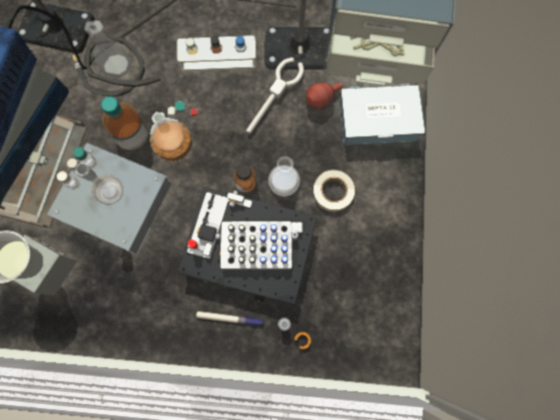

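View pics/side0.png

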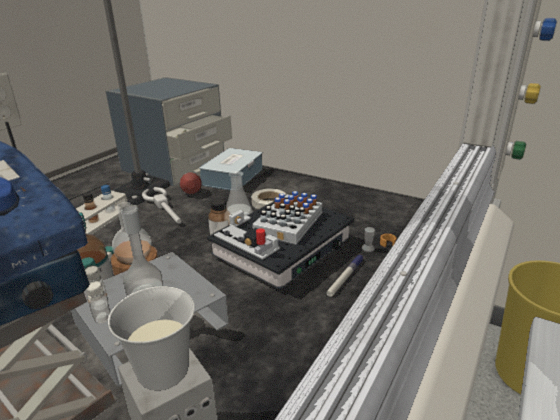

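The top view shows the shaker at about (250,245), with the red knob at (193,244), the block at (257,245), the flask at (284,180) and the amber vial at (245,178). I'll zoom in.

Run:
```python
import cv2,numpy as np
i=cv2.imread("pics/top0.png")[165:315,170:330]
i=cv2.resize(i,None,fx=5,fy=4,interpolation=cv2.INTER_CUBIC) if 0 else cv2.resize(i,None,fx=4,fy=4,interpolation=cv2.INTER_CUBIC)
i=cv2.convertScaleAbs(i,alpha=1.5,beta=20)
cv2.imwrite("pics/topc.png",i)
d=np.load("pics/top0.npz");print(d["R"].round(3))
def ray(u,v,z):
    r=d["R"].T@np.array([(u-d["cx"])/d["fx"],(v-d["cy"])/d["fy"],1]);c=-d["R"].T@d["t"]
    return (c+r*(z-c[2])/r[2]).round(3)
print(ray(193,244,.09),ray(257,245,.07))
```

```text
[[ 0.091 -0.996  0.007]
 [-0.971 -0.09  -0.223]
 [ 0.222  0.013 -0.975]]
[ 0.553 -0.039  0.09 ] [ 0.564 -0.15   0.07 ]
```

View pics/topc.png

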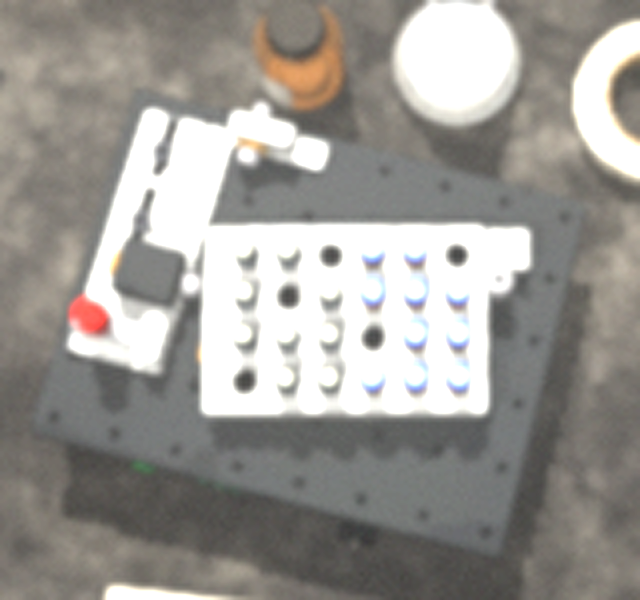

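The crop shows the platform corners at (140,93), (583,205), (500,553) and (40,430). The block's corners are (203,227), (490,225), (490,413) and (203,413), the pin is near (500,283), and the knob top is at (88,312).

```bash
cat > h.py <<'E'
import numpy as np
from scipy.spatial.transform import Rotation as Ro
# shaker pose from platform corners
d=np.load("pics/top0.npz")
def ray(u,v,z,d=d):
    r=d["R"].T@np.array([(u-d["cx"])/d["fx"],(v-d["cy"])/d["fy"],1]);c=-d["R"].T@d["t"]
    return c+r*(z-c[2])/r[2]
cr=lambda u,v,z: ray(170+(u-1.5)/4,165+(v-1.5)/4,z)
P=np.array([cr(140,93,.05),cr(583,205,.05),cr(500,553,.05),cr(40,430,.05)])[:,:2]
M=np.array([[69,121],[69,-101],[-101,-101],[-101,121]])/1000.
mc,pc=M.mean(0),P.mean(0)
H=(M-mc).T@(P-pc); yaw=np.arctan2(H[0,1]-H[1,0],H[0,0]+H[1,1])
S=np.array([[np.cos(yaw),-np.sin(yaw)],[np.sin(yaw),np.cos(yaw)]]); o=pc-S@mc
toW=lambda p:o+S@(np.array(p)/1000)
toS=lambda p:(S.T@(np.array(p)[:2]-o)*1000).round(1)
def rows(pt):  # shift from current tool pose in tool units
    from bench import sensors
    s=sensors.get_state();R=Ro.from_rotvec(s["ee_rot"]).as_matrix()
    return (R.T@(np.array(pt)-s["tool_pos"])/.1).round(3)
E
python3 - <<'E'
from h import *
print(yaw,o,[(np.linalg.norm(o+S@m-p)*1000).round(1) for m,p in zip(M,P)])
for n,c in dict(TL=(203,227,.072),TR=(490,225,.072),BR=(490,413,.072),BL=(203,413,.072),pin=(500,283,.076),knob=(88,312,.095)).items():
    w=cr(*c);print(n,w.round(3),toS(w))
print("pin w",toW([18,-69]))
from bench import sensors
s=sensors.get_state();R=Ro.from_rotvec(s["ee_rot"]).as_matrix();print(R.round(3))
E
```

```text
-0.16143852928889993 [ 0.58279317 -0.14568398] [np.float64(3.7), np.float64(4.6), np.float64(3.4), np.float64(4.9)]
TL [ 0.601 -0.08   0.072] [ 7.6 68.1]
TR [ 0.614 -0.209  0.072] [ 41.2 -57.8]
BR [ 0.529 -0.216  0.072] [-41.8 -78.5]
BL [ 0.517 -0.09   0.072] [-73.6  44.9]
pin [ 0.587 -0.216  0.076] [ 15.6 -68.7]
knob [ 0.554 -0.037  0.095] [-45.7 102.5]
pin w [ 0.58946818 -0.21668006]
[[-0.918  0.397 -0.001]
 [ 0.397  0.918 -0.002]
 [-0.    -0.002 -1.   ]]
```

```bash
cat >> h.py <<'E'
def own(p,a): # block frame mm -> world
    c,s=np.cos(a),np.sin(a); return toW([18+c*p[0]-s*p[1],-69+s*p[0]+c*p[1]])
E
python3 - <<'E'
from h import *
d2=np.load("pics/side0.npz")
def tri(a,b):
    A=[];B=[]
    for d,(u,v) in ((np.load("pics/top0.npz"),a),(d2,b)):
        r=d["R"].T@np.array([(u-d["cx"])/d["fx"],(v-d["cy"])/d["fy"],1]);r/=np.linalg.norm(r);c=-d["R"].T@d["t"]
        K=np.eye(3)-np.outer(r,r);A.append(K);B.append(K@c)
    return np.linalg.lstsq(np.vstack(A),np.hstack(B),rcond=None)[0].round(3)
print("flask",tri((108,190),(133,208)),"beaker",tri((10,257),(153,305)),"rail",ray(200,365,.05))
w=own((-96,109),.26);print("pre",w,"contact",own((-71,109),.26),"home",own((-71,109),0))
print(rows([*w,.25]),np.hypot(*w))
E
```

```text
flask [0.633 0.11  0.174] beaker [0.497 0.237 0.162] rail [ 0.34816889 -0.07128772  0.05      ]
pre [ 0.48320828 -0.11765566] contact [ 0.50808694 -0.11519561] home [ 0.53691185 -0.09768497]
[-4.901e+00 -5.654e+00  4.000e-03] 0.4973259399937454
```

```bash
python3 -m creep '[[[-0.3,-0.2,0],0],[[-0.6,-0.43,0],0],[[-0.9,-0.63,0],0],[[-1,-0.7,0],0]]' 1 30
python3 -m creep '[[[-0.3,-0.27,0],0],[[-0.6,-0.54,0],0],[[-0.9,-0.81,0],0],[[-1,-0.9,0],0]]'
python3 -m creep '[[[-0.28,-0.3,0],0],[[-0.54,-0.6,0],0],[[-0.81,-0.9,0],0],[[-0.9,-1,0],0]]'
python3 -m creep '[[[-0.21,-0.3,0],0],[[-0.42,-0.6,0],0],[[-0.63,-0.9,0],0],[[-0.7,-1,0],0]]'
python3 -m creep '[[[-0.21,-0.3,0],0],[[-0.42,-0.6,0],0],[[-0.63,-0.9,0],0],[[-0.7,-1,0],0]]'
python3 -c "
from h import *;w=own((-96,109),.26);print(rows([*w,.15]))"
```

```text
t: 0.43
tool_pos: [0.3269, 0.487, 0.25]
ee_rot: [0.648, 3.071, -0.005]
force: [0.4, -0.7, -0.3]
width: 0.0389
grasp_force: 0.0
t: 0.77
tool_pos: [0.3818, 0.3638, 0.2502]
ee_rot: [0.649, 3.072, -0.004]
force: [0.6, -1.3, 0.6]
width: 0.0
grasp_force: 0.0
t: 1.1
tool_pos: [0.4232, 0.2364, 0.2503]
ee_rot: [0.649, 3.073, -0.003]
force: [0.2, -0.4, 0.3]
width: -0.0
grasp_force: 0.0
t: 1.43
tool_pos: [0.4466, 0.1174, 0.2504]
ee_rot: [0.648, 3.073, -0.002]
force: [0.6, -0.7, -0.2]
width: 0.0001
grasp_force: 0.0
t: 1.77
tool_pos: [0.4707, -0.0021, 0.2505]
ee_rot: [0.647, 3.073, -0.002]
force: [-0.2, -0.7, 0.3]
width: -0.0003
grasp_force: 0.0
[-0.58  -1.006  1.007]
```

```bash
python3 -m creep '[[[-0.15,-0.3,0.1],-0.15],[[-0.3,-0.6,0.2],-0.3],[[-0.45,-0.85,0.3],-0.45],[[-0.58,-1,0.4],-0.6],[[-0.58,-1,0.5],-0.65],[[-0.58,-1,0.5],-0.65],[[-0.58,-1,0.5],-0.65]]'
python3 - <<'E'
from bench import vision
import cv2,numpy as np
from h import *
s=vision.snapshot("wrist");np.savez("pics/w1.npz",**s)
cv2.imwrite("pics/w1.png",s["image"][:,:,::-1])
print(rows([*own((-96,109),.26),.073]))
E
```

```text
t: 2.35
tool_pos: [0.4833, -0.1106, 0.1998]
ee_rot: [0.157, -3.136, -0.001]
force: [-0.1, 0.6, 0.7]
width: -0.0002
grasp_force: 0.0
[ 0.013 -0.074  1.274]
```

View pics/w1.png

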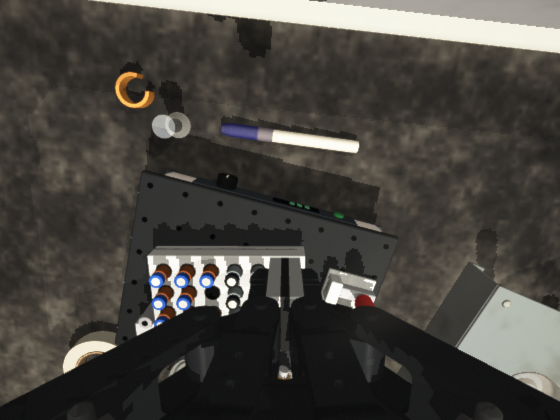

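The wrist view shows the block's near top edge from (150,250) to (303,250), and the knob at (363,300). I'll check these against the estimate.

Run:
```python
from h import *
d=np.load("pics/w1.npz")
for n,c in dict(L=(304,257,.072),R=(150,256,.072),pl=(398,237,.05),pr=(146,171,.05),boltblk=(330,268,.072)).items():
    w=ray(*c,d=d);print(n,w.round(3),toS(w))
print("own corner .26",own((-60,132),.26),own((-60,6),.26))
im=d["image"].astype(int);m=(im[...,0]>120)&(im[...,1]<60)&(im[...,2]<60);ys,xs=np.nonzero(m);m2=(xs>320)&(ys>250);print(xs[m2].mean(),ys[m2].min(),toS(ray(xs[m2].mean(),ys[m2].min(),.095,d=d)))
```

```text
L [ 0.518 -0.092  0.072] [-72.1  42.4]
R [ 0.53  -0.214  0.072] [-41.4 -75.7]
pl [ 0.502 -0.013  0.05 ] [-101.5  118.1]
pr [ 0.466 -0.225  0.05 ] [-102.2  -96.6]
boltblk [ 0.526 -0.07   0.072] [-68.4  65.1]
own corner .26 [ 0.51677031 -0.09122481] [ 0.52916896 -0.2166133 ]
369.6 296 [-63.8  94.4]
```

```bash
python3 -m creep '[[[0,-0.1,0.4],0],[[0,-0.1,0.8],0],[[0,-0.1,1],0],[[0,-0.1,1],0]]'
python3 -c "
from h import *;print(rows([*own((-71,106),.26),.075]),rows([*own((-71,106),0),.075]))"
```

```text
t: 2.73
tool_pos: [0.4817, -0.1194, 0.0966]
ee_rot: [0.161, -3.13, -0.002]
force: [-0.7, 1.2, 0.6]
width: -0.0
grasp_force: 0.0
[-0.269 -0.016  0.214] [-0.566  0.13   0.212]
```

```bash
python3 -m creep '[[[0,-0.01,0.21],0],[[0,-0.01,0.21],0],[[-0.1,-0.01,0.21],0],[[-0.2,-0.01,0.21],0],[[-0.23,-0.01,0.21],0],[[-0.23,-0.01,0.21],0],[[-0.23,-0.01,0.21],0]]'
python3 -c "
from h import *
from bench import sensors
s=sensors.get_state();print(s['force'],toS(s['tool_pos']));print(rows([*own((-71,106),.26),.075]))"
```

```text
t: 3.32
tool_pos: [0.5086, -0.12, 0.0801]
ee_rot: [-0.16, 3.136, -0.001]
force: [-0.3, 0.1, -0.3]
width: -0.0002
grasp_force: 0.0
[-0.3130006   0.14280384 -0.27050783] [-77.3  13.4]
[0.001 0.018 0.051]
```

```bash
python3 -m creep '[[[-0.01,0.01,0.04],0],[[-0.02,0.01,0.04],0],[[-0.03,0.015,0.04],0],[[-0.04,0.02,0.04],0],[[-0.04,0.02,0.04],0]]'
python3 -m creep '[[[-0.022,0.013,0],0.025],[[-0.044,0.026,0],0.05],[[-0.065,0.039,0],0.076],[[-0.087,0.052,0],0.1],[[-0.109,0.066,0],0.127],[[-0.109,0.066,0],0.127]]'
```

```text
t: 3.73
tool_pos: [0.5108, -0.1178, 0.0751]
ee_rot: [0.159, -3.136, 0.0]
force: [-2.0, -0.5, 0.6]
width: 0.0001
grasp_force: 0.9
t: 4.23
tool_pos: [0.5223, -0.1092, 0.0752]
ee_rot: [-0.002, 3.141, 0.0]
force: [-0.0, 1.3, 0.0]
width: -0.0001
grasp_force: 0.4
```

```bash
for i in 1 2; do python3 -m creep '[[[-0.014,0.008,0],0.015],[[-0.027,0.017,0],0.032],[[-0.027,0.017,0],0.032]]' | grep -E "pos|force"; done
python3 - <<'E'
from bench import vision
import cv2
s=vision.snapshot("top")["image"][165:315,170:330,::-1]
cv2.imwrite("pics/t2.png",cv2.convertScaleAbs(cv2.resize(s,None,fx=4,fy=4,interpolation=cv2.INTER_CUBIC),alpha=1.5,beta=20))
E
```

```text
tool_pos: [0.5245, -0.1078, 0.0752]
force: [-1.4, -0.2, -0.3]
grasp_force: 1.0
tool_pos: [0.5273, -0.1062, 0.0752]
force: [-2.3, 0.4, -0.7]
grasp_force: 0.9
```

View pics/t2.png

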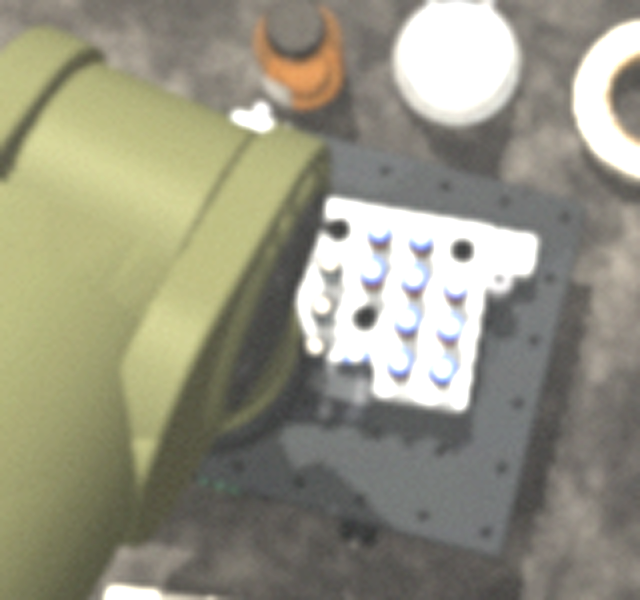

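The block has turned with its lug still at the pin (500,283), top edge from (330,200) to (535,235). I'll go on in small steps.

```bash
for i in 1 2 3 4; do python3 -m creep '[[[-0.0135,0.008,0],0.016],[[-0.0135,0.008,0],0.016],[[-0.0135,0.008,0],0.016]]' | grep -E "pos|^force" | tr '\n' ' '; echo; done
```

```text
tool_pos: [0.5285, -0.1055, 0.0753] force: [-2.2, -0.2, -0.9] 
tool_pos: [0.5296, -0.105, 0.0753] force: [-3.3, 1.7, 0.6] 
tool_pos: [0.53, -0.1047, 0.0752] force: [-7.1, -0.3, 2.6] 
tool_pos: [0.5307, -0.1043, 0.0752] force: [-8.3, 1.0, 5.8]
```

```bash
for i in 1 2 3; do python3 -m creep '[[[-0.0135,0.008,0],0.016],[[-0.0135,0.008,0],0.016],[[-0.0135,0.008,0],0.016]]' | grep -E "pos|^force" | tr '\n' ' '; echo; done
```

```text
tool_pos: [0.5315, -0.1038, 0.0752] force: [-10.6, 0.7, 6.9] 
tool_pos: [0.5323, -0.1033, 0.0751] force: [-12.3, -1.1, 8.4] 
tool_pos: [0.5333, -0.1028, 0.0751] force: [-13.2, -0.5, 8.4]
```

```bash
for i in 1 2; do python3 -m creep '[[[-0.01,0.006,0],0.012],[[-0.01,0.006,0],0.012],[[-0.01,0.006,0],0.012]]' | grep -E "pos|^force" | tr '\n' ' '; echo; done; python3 -c "
from h import *
from bench import sensors
s=sensors.get_state();a=2*np.arctan2(s['ee_rot'][1],s['ee_rot'][0]);print(toS(s['tool_pos']),(a-yaw+.5)%np.pi-.5,s['t'],s['force'])"
```

```text
tool_pos: [0.5336, -0.1025, 0.075] force: [-15.6, -0.5, 11.1] 
tool_pos: [0.5342, -0.1021, 0.0749] force: [-16.4, 0.1, 11.4] 
[-55.   35.3] 0.004652718995297622 7.0333 [-16.42897466   0.07624414  11.36672071]
```

```bash
for z in 1; do python3 -m creep '[[[0,0,-0.005],0],[[0,0,-0.005],0],[[0,0,-0.005],0]]' | grep -E "pos|^force" | tr '\n' ' '; echo; done; python3 -m creep '[[[-0.008,0.005,0],0.005],[[-0.008,0.005,0],0.005],[[-0.008,0.005,0],0.005]]' | grep -E "pos|^force" | tr '\n' ' '
```

```text
tool_pos: [0.5343, -0.102, 0.0749] force: [-14.8, -1.0, 7.7] 
tool_pos: [0.5348, -0.1018, 0.0749] force: [-15.6, -0.6, 8.4]
```

Vertical load is relieved. Continuing.

```bash
for i in 1 2 3; do python3 -m creep '[[[-0.008,0.005,-0.001],0.009],[[-0.008,0.005,-0.001],0.009],[[-0.008,0.005,-0.001],0.009]]' | grep -E "pos|^force" | tr '\n' ' '; echo; done
```

```text
tool_pos: [0.5355, -0.1015, 0.0749] force: [-14.8, -0.4, 9.4] 
tool_pos: [0.5359, -0.1012, 0.0749] force: [-16.4, -1.1, 9.1] 
tool_pos: [0.5393, -0.0999, 0.075] force: [-8.5, 1.3, 1.5]
```

Clear drop. Now I'll feel for the stop.

```bash
for i in 1 2 3; do python3 -m creep '[[[-0.006,0.003,0],0.003],[[-0.006,0.003,0],0.003],[[-0.006,0.003,0],0.003]]' | grep -E "pos|^force" | tr '\n' ' '; echo; done
```

```text
tool_pos: [0.5393, -0.0999, 0.0749] force: [-11.1, 0.7, 3.9] 
tool_pos: [0.5394, -0.0998, 0.0749] force: [-13.3, -0.5, 3.8] 
tool_pos: [0.5394, -0.0998, 0.075] force: [-15.4, -0.2, 6.4]
```

```bash
python3 -m creep '[[[0.15,0,0],0],[[0.3,0,0],0],[[0.3,0,-0.3],0],[[0.3,0,-0.6],0],[[0.3,0,-0.8],0],[[0.3,0,-0.8],0],[[0.3,0,-0.8],0]]' | grep -E "pos|^force"
python3 - <<'E'
from bench import vision,sensors
import cv2
from h import *
s=sensors.get_state();a=2*np.arctan2(s['ee_rot'][1],s['ee_rot'][0]);print("toolyaw",(a-yaw+.5)%np.pi-.5,s["t"])
p=toS([.5394,-.0998])-[18,-69];print("psi",np.arctan2(p[1],p[0])-np.arctan2(106,-71))
d=vision.snapshot("wrist");np.savez("pics/w3.npz",**d);cv2.imwrite("pics/w3.png",d["image"][:,:,::-1])
E
```

```text
tool_pos: [0.5172, -0.0936, 0.158]
force: [-0.3, -0.5, -0.2]
toolyaw -0.026094669296910844 9.6167
psi -0.02399021650416122
```

View pics/w3.png

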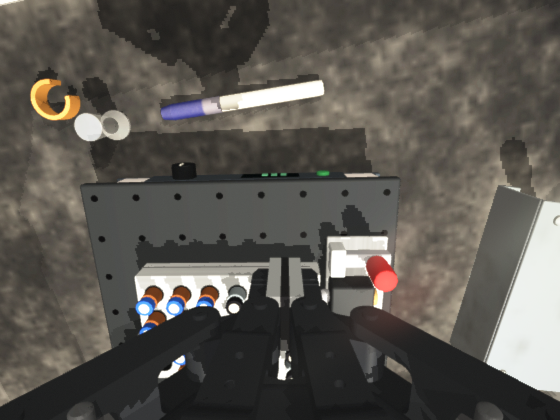

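Block is square and home. The knob top is at (384,273) and the bolt is still drawn back.

Run:
```python
from h import *
d=np.load("pics/w3.npz")
k=ray(384,273,.095,d=d);print("knob",toS(k))
for y in (145,134):
  print(rows([*toW([-45,y]),.15]),rows([*toW([-45,y]),.098]))
```

```text
knob [-51.8  98.8]
[-0.266  1.049  0.068] [-0.265  1.048  0.588]
[-0.269  0.939  0.067] [-0.267  0.938  0.587]
```

```bash
python3 -m creep '[[[-0.08,0.35,0],0],[[-0.16,0.7,0],0],[[-0.25,1,0],0],[[-0.25,1,0],0],[[-0.25,1,0.3],0],[[-0.25,1,0.58],0],[[-0.25,1,0.58],0],[[-0.25,1,0.58],0]]' | grep -E "pos|^force"
python3 -c "
from h import *
from bench import sensors
print(toS(sensors.get_state()['tool_pos']),rows([*toW([-46,124]),.098]))"
```

```text
tool_pos: [0.5564, -0.0002, 0.096]
force: [0.4, 0.4, 0.1]
[-49.4 139.3] [-0.038 -0.152 -0.019]
```

```bash
python3 -m creep '[[[-0.02,-0.06,0],0],[[-0.02,-0.1,0],0],[[-0.02,-0.12,0],0],[[-0.02,-0.12,0],0]]' | grep -E "pos|^force"
for i in 1 2 3 4 5; do python3 -m creep '[[[0,-0.01,0],0],[[0,-0.02,0],0],[[0,-0.02,0],0]]' | grep -E "pos|^force" | tr '\n' ' '; echo; done
```

```text
tool_pos: [0.5586, -0.0131, 0.0994]
force: [-0.0, 0.7, 0.0]
tool_pos: [0.5576, -0.0139, 0.0984] force: [0.2, -1.1, 0.3] 
tool_pos: [0.5571, -0.016, 0.0981] force: [-0.3, 0.2, 0.3] 
tool_pos: [0.5568, -0.0175, 0.0981] force: [0.4, 1.2, 0.2] 
tool_pos: [0.5565, -0.0193, 0.0981] force: [0.5, 2.2, 0.0] 
tool_pos: [0.556, -0.0218, 0.0982] force: [0.5, 1.1, -0.7]
```

```bash
for i in 1 2 3 4 5; do python3 -m creep '[[[0,-0.01,0],0],[[0,-0.02,0],0],[[0,-0.02,0],0]]' | grep -E "pos|^force" | tr '\n' ' '; echo; done
```

```text
tool_pos: [0.5556, -0.024, 0.0981] force: [0.8, 1.9, -1.7] 
tool_pos: [0.5552, -0.0259, 0.0981] force: [0.7, 1.9, -0.7] 
tool_pos: [0.5549, -0.0279, 0.0981] force: [0.7, 1.5, -0.6] 
tool_pos: [0.5545, -0.0298, 0.0982] force: [0.5, 1.6, -0.2] 
tool_pos: [0.5541, -0.0318, 0.0981] force: [0.8, 2.1, -0.1]
```

```bash
for i in 1 2 3 4; do python3 -m creep '[[[0,-0.005,0],0],[[0,-0.01,0],0],[[0,-0.01,0],0]]' | grep -E "pos|^force" | tr '\n' ' '; echo; done
```

```text
tool_pos: [0.554, -0.0326, 0.0981] force: [0.3, 2.2, -0.1] 
tool_pos: [0.5538, -0.0336, 0.0981] force: [0.9, 2.6, -0.4] 
tool_pos: [0.5537, -0.0343, 0.0981] force: [1.1, 2.5, -1.3] 
tool_pos: [0.5536, -0.0345, 0.0982] force: [1.2, 4.8, -1.1]
```

```bash
for i in 1 2; do python3 -m creep '[[[0,-0.01,0],0],[[0,-0.01,0],0]]' | grep -E "pos|^force" | tr '\n' ' '; echo; done
python3 -m creep '[[[0,0.15,0],0],[[0,0.3,0],0],[[0,0.3,-0.4],0],[[0,0.3,-0.8],0],[[0,0.7,-0.9],0],[[0,1,-0.9],0],[[0,1,-0.9],0],[[0,1,-0.9],0]]' | grep -E "pos|^force"
python3 -m creep '[[[-0,0.4,0],0],[[0.2,0.8,-0.3],0],[[0.2,1,-0.3],0],[[0.2,1,-0.3],0],[[0.2,1,-0.3],0]]' | grep -E "pos|^force"
python3 - <<'E'
from bench import vision
import cv2
s=vision.snapshot("top")["image"][165:315,170:330,::-1]
cv2.imwrite("pics/t4.png",cv2.convertScaleAbs(cv2.resize(s,None,fx=4,fy=4,interpolation=cv2.INTER_CUBIC),alpha=1.3))
E
```

```text
tool_pos: [0.5536, -0.0346, 0.0982] force: [2.0, 6.7, -0.0] 
tool_pos: [0.5536, -0.0347, 0.0982] force: [2.7, 7.9, -1.4] 
tool_pos: [0.5716, 0.0619, 0.188]
force: [-0.3, 0.1, 0.1]
tool_pos: [0.5706, 0.1627, 0.2179]
force: [-0.3, -1.1, -0.3]
```

View pics/t4.png

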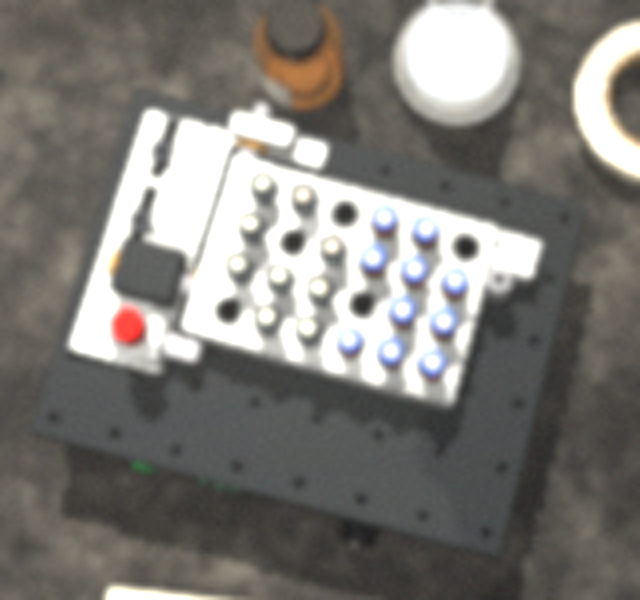

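The block sits against the stop with its lug on the pin. The bolt end at (182,348) is out behind the near face, the knob has moved about 17 mm to (128,326), and the glassware stands where it was.

```bash
python3 -c "
from bench import order;print(order.sign_off())"
```

```text
the job is handed in; nothing more can be done
None
```

The job is handed in: the block is home against the stop, with its lug on the pin and push-force readings no higher than about 20 N. The bolt is shut to its end stop, with about 8 N as the highest reading, and the flask and amber vial stand where they were. The stopper was outside the last picture, but the arm never worked near it.

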